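Hold a tank hatch cover open on a lining-up bar

TASK

The round hatch cover on the domed tank end has just been primed and must not be touched by the gripper or the arm: pick up the loose steel lining-up bar, pass its round nose well through the eye of the lug on the cover, and lift the cover with the bar until it is open at 45 degrees. Keep holding it there, with the bar about level, so that I can mark off the stay: finish while still holding the bar and the cover up. Leave the other things on the bench where they are.

Things in the scene. Friction and masses are not known exactly. Their poses are not given: they have to be found in the camera images.
- head: domed steel tank end standing dome up on the bench, fixed; 300 mm across, rising to a round neck 160 mm across whose rim is 122 mm above the bench; two threaded bungs on its far half. Origin on the bench at the centre of its underside; x points from the lug of the closed cover towards the hinge, y is parallel to the hinge pin, z up. At zero yaw its x is world x (hinge on the far side from the robot, lug on the near side)
- pivot (a point): centre of the hinge pin, at (100, 0, 127.5) mm in the head's frame; does not move when the cover opens; axes as the head's; the pin runs along y. (Other equipment up to 270 mm high stands along both sides of the bench, more than 500 mm from its centre line)
- hinge (a joint): opening angle of the cover in rad: 0 shut (lying level on the neck), 0.785 is 45 degrees, stop at 1.75; there is no stay or spring, so the cover falls shut by its weight when let go below about 90 degrees
- cover: freshly primed grey hatch cover: round steel plate 170 mm across, 5 mm thick, with a flat strap across its top and a lug at the strap's end opposite the hinge; 0.7 to 1 kg, which is 4 to 6 N at the eye when shut. Origin on the hinge pin, axes as the head's when shut; the cover extends to -x; its x, z turn with it
- eye (a point): centre of the round eye in the lug: 20 mm hole, 8 mm thick ring of 38 mm outside diameter standing upright on the cover; at (-170, 0, 27.5) mm in the cover's frame, so 155 mm above the bench when shut, 25 mm above the plate's top; the hole runs along y of this frame, parallel to the hinge pin, and can be entered from either side
- bar: loose steel lining-up bar lying level on the bench, 220 mm long, 0.29 kg: a 16 x 16 mm square shank 120 mm long (x -110 to +10 mm) and a round nose 10 mm in diameter and 100 mm long (x +10 to +110 mm), its last 35 mm tapering to 5 mm at the tip. The shank is too thick to enter the eye. Origin midway along its length on its underside, x along the bar towards the tip, z up
- bar_grip (a point): point on the bar's axis, on the shank 20 mm behind the shoulder where the nose begins, 120 mm behind the tip, 8 mm above the bench at the start; axes as the bar's. The bar's centre of mass lies about 20 mm behind this point
- bar_tip (a point): tip of the nose, on the bar's axis
- valve: brass ball valve with a lever, about 70 x 40 mm body, 63 mm high, on the bench to the front left of the tank end; origin at its underside
- pliers: steel locking C-clamp pliers, about 270 mm long, 20 mm high, lying towards the far right; origin at its underside
- tape: roll of paper tape, 104 mm across, 36 mm high, to the right of the tank end; origin at its underside
- magnet: flat arrow-shaped welding magnet, about 75 x 75 x 24 mm, in front of the tank end; origin at its underside
- stay: the loose stay: flat steel strip 170 x 24 x 6 mm with a hole at each end, lying beside the tank end towards the robot's left; origin at its underside
- tin: round metal tin, 84 mm across, 105 mm high, to the left of the tank end; origin at its underside
- flapdisc: round flap disc, 116 mm across, 12 mm high, lying to the far left of the tank end; origin at its underside
Mind the look-alikes: they are no part of the job. There is more than one size of the bar; the job needs the largest.

How it is judged (in metres and radians):
On the way:
1. the bar's nose is through the eye of the lug, its tip at least 15 mm past the middle of the eye (x of eye in the frame of bar_grip between 0.018 and 0.105 m and y of eye in the frame of bar_grip between -0.009 and 0.009 m and z of eye in the frame of bar_grip between -0.009 and 0.009 m), for 0.2 s.
At the end, for the whole second after the job is handed in: The cover is still and open at 45 degrees within 5, carried only by the bar: nose through the eye, tip at least 15 mm past its middle, shank outside; bar level within 25 degrees, over 180 mm above the bench, gripped by the fingers (all of step 1 and value of joint hinge between 0.698 and 0.873 rad and velocity of joint hinge between -0.05 and 0.05 rad/s and contact force between the fingers and bar above 3 N and contact force between bar and cover above 1 N and angle between bar_tip's own x axis and vertical between 1.13 and 2.01 rad and height (world z) of each of bar_tip, bar_grip above 0.18 m); the arm keeps its last pose, push and grip.
It fails at once if the gripper or the arm touches the primed cover (more than 1.5 N) (contact force between any of the fingers, the arm and cover above 1.5 N).
It fails at once if another thing on the bench is shifted by more than 30 mm (distance of any of valve, pliers, tape, magnet, stay, tin, flapdisc from where it was at the start of the episode above 0.03 m).
It also fails if it takes over 64 s, if anything falls off the work surface, if the arm or the gripper's body presses on something with over 40 N, if the wrist force passes 120 N, or if a joint passes its speed limit or range.

ROBOT

A 6-joint arm with a two-finger parallel gripper is mounted at the origin on the work surface. World frame = base frame: x ahead of the robot, y to its left, z up, the work surface at z = 0. Lengths are in mm, angles in rad, forces in N, time in s.
With the tool pointing down it reaches from about 350 to 875 mm from the base axis. Payload 4.2 kg.
Tool frame: the origin (TCP) lies midway between the tips of the shut fingers; the grasp point (between the pads) lies 19 mm behind it; z points along the fingers, y is the line along which they close (so a half turn about z gives the same grasp; the last joint's range is limited). The gripper opens to 85 mm and grips with 20 to 120 N. Pads are 22 mm wide; open, the fingers measure 114 mm over their backs; the gripper's body (76 mm by 85 mm) begins 54 mm behind the grasp point. The pads swing forward as they close: fully open they stand 13 mm farther back than shut.
Start: joints at [-0.887, 0.385, 0.008, 0, -1.194, -0.259], TCP at [257.599, -569.423, 231.312] pointing down, gripper open.
Joint ranges: [-3.14, 3.14], [-1.21, 2.06], [-1.07, 1.41], [-3.16, 2.05], [-2.99, -0.16], [-3.1, 3.1]. Speed limits (rad/s): [2.79, 2.79, 3.14, 3.14, 3.14, 3.14].

INTERFACE

Orientations are given as a unit quaternion [x, y, z, w].
In Python, from bench import read_state, get_image, job_done gives the robot as it stands.
- The arm moves only by the shell command python3 -m jog 'ROWS'. ROWS is JSON, a list of rows, each a list of 3 entries, a list of its own where there are three numbers: the shift along the world's x, y, z scaled (see below), then the turn, a rotation vector about the world's x, y, z scaled (see below), then the gripper's target within -1 to 1 (shut at 1, half-way at 0, fully open at -1). In form: [[[x, y, z], [wx, wy, wz], claw], ...]. A call has 1 to 20 rows; each row is the pose to reach, as a shift and turn from the pose commanded when the call began; what a row does not reach only later rows make up. The controller multiplies each number of a shift by 10 cm and each number of a turn by 120 degrees. A row lasts 1/10 s, in which the tool goes at most 50 mm and 8.59 degrees, less where a joint would pass 70% of its speed; a pose out of reach is approached as far as the arm can. A call with a number of a shift or a turn outside -1 to 1 is refused whole. A call with a gripper value outside its range is refused whole. The fingers move at their own pace and stop on an object; the grip force is fixed at half the most. Time passes only in rows, so rows that repeat a pose let the fingers close. It gives the time, the measured TCP pose, the force, the opening and the grip force at its end, in the units of the state.
- read_state(): the state, without advancing time (a new reading comes with each control period).
- get_image(name): name is "side" or "top"; returns a dict with "frame" (400x640x3 uint8, red, green, blue), "range_z" (400x640 float32, mm along the optical axis (not along the pixel's ray), 0 where there is no reading), "fx", "fy", "cx", "cy" (pixels), "R" (3x3) and "t" (3): a world point X has camera coordinates R X + t. Camera axes: x right, y down, z forward; pixel columns grow to the right and rows downward; lengths in mm; the calibration is good to about 2 mm. A picture is of the moment at which its call begins.
- job_done(): hands the job in; it is judged then, once.
The state is a dict: "clock": time; "joints": joint angles; "joint_vel": joint speeds; "joint_efforts": joint torques, N m; "position": TCP position; "ee_rot": TCP orientation; "contact_force": force on the tool from outside, world axes, zero at the start; "wrist_torque": the same for the moment, N m; "gripper_width": finger opening in mm; "grasp_force": force on a finger pad.
Only numpy, scipy, OpenCV 4.12 (cv2) and the standard library are available. Lean on these libraries where they do the work, as an engineer would, in place of code of your own. Each camera call takes 0.05 s, during which the arm holds its last target. There are 200 camera calls.

## Working session

There is one attempt and no reset: what is moved stays moved. The work goes in short steps, Python scripts to look and compute and a shell command to move; the robot and the scene stay as the last step left them, time stands still between calls to the robot, and variables do not carry over. Pictures are saved under pics/ and viewed, at most 10 in all, crops included, and the job is handed in when it is done.

```bash
mkdir -p pics; cat > h.py <<'E'
import numpy as np, cv2
from bench import read_state, get_image
def snap(n,save):
    d=get_image(n); cv2.imwrite(f'pics/{save}.png',d['frame'][:,:,::-1]); np.savez(f'pics/{save}.npz',**d); return d
def load(s): return dict(np.load(f'pics/{s}.npz'))
def pt(d,u,v,z=None,plane=None):
    R=np.array(d['R']);t=np.array(d['t'])
    r=np.array([(u-d['cx'])/d['fx'],(v-d['cy'])/d['fy'],1.])
    c=-R.T@t; w=R.T@r
    if plane is not None: return c+w*(plane-c[2])/w[2]
    if z is None: z=float(d['range_z'][int(round(v)),int(round(u))])
    return c+w*z
def proj(d,X):
    c=np.array(d['R'])@np.array(X)+np.array(d['t']); return float(d['fx']*c[0]/c[2]+d['cx']),float(d['fy']*c[1]/c[2]+d['cy'])
E
python3 - <<'E'
from h import *
for n in('side','top'):
    d=snap(n,n+'0'); print(n,d['fx'],-np.array(d['R']).T@d['t'],np.array(d['R'])[2])
print(read_state())
E
```

```text
side 443.92580380491125 [ 362.42733114 -949.50716048 1032.60339295] [ 0.1241938   0.7123158  -0.69078369]
top 472.1127958983464 [ 242.13399152  -12.37559682 1715.04647442] [ 0.18350958 -0.01314849 -0.98292998]
{'clock': 0.1, 'joints': array([-8.87411315e-01,  3.85495285e-01,  6.78114272e-03, -4.01885846e-04,
       -1.19397785e+00, -2.58595648e-01]), 'joint_vel': array([-0.00212905, -0.0013132 ,  0.00335483,  0.00155444, -0.00041323,
       -0.00086337]), 'joint_efforts': array([-7.79792135e-04, -3.93319952e+01,  1.88928258e+01,  4.19801742e+00,
       -2.61542642e-03, -2.04035743e-06]), 'position': array([ 257.38299231, -568.99194871,  230.33373869]), 'ee_rot': array([-2.10728823e-01,  9.77544081e-01,  9.29383857e-04, -2.63658273e-04]), 'contact_force': array([ 0.78075987,  0.2478234 , -0.0716188 ]), 'wrist_torque': array([-0.03243096, -0.05229173, -0.01626569]), 'grasp_force': 0.0, 'gripper_width': 85.4774381571861}
```

View pics/top0.png

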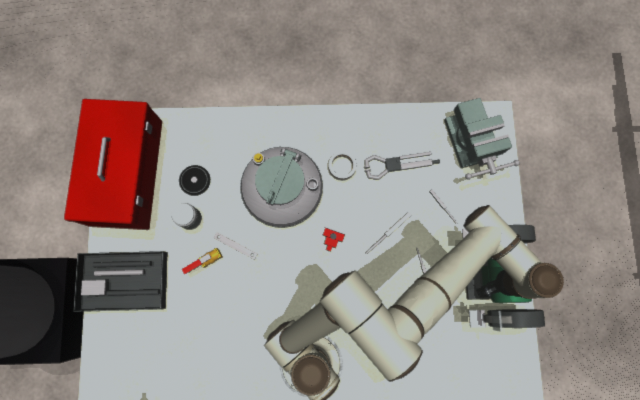

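View pics/side0.png

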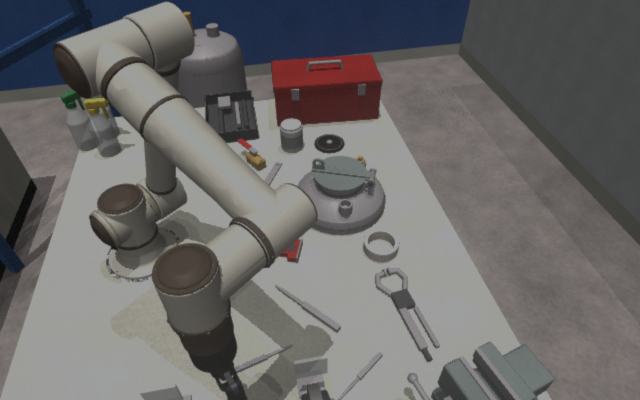

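Top view: the bar candidates are at (388,233), (444,207) and (421,262). In the side view they are at (308,307), (360,378) and (262,357). The cover's hinge is at about (293,155) and its lug at about (266,203). I'll take close crops.

```bash
python3 - <<'E'
from h import *
a=cv2.imread('pics/top0.png');b=cv2.imread('pics/side0.png')
c1=cv2.resize(a[135:235,230:330],(400,400),interpolation=cv2.INTER_CUBIC)
c2=cv2.resize(a[180:280,360:460],(400,400),interpolation=cv2.INTER_CUBIC)
cv2.imwrite('pics/c1.png',np.hstack([c1,c2]))
c3=cv2.resize(b[140:240,290:390],(400,400),interpolation=cv2.INTER_CUBIC)
c4=cv2.resize(b[270:400,220:390],(523,400),interpolation=cv2.INTER_CUBIC)[:,:400]
cv2.imwrite('pics/c2.png',np.hstack([c3,c4]))
E
```

```text
(no output)
```

View pics/c1.png

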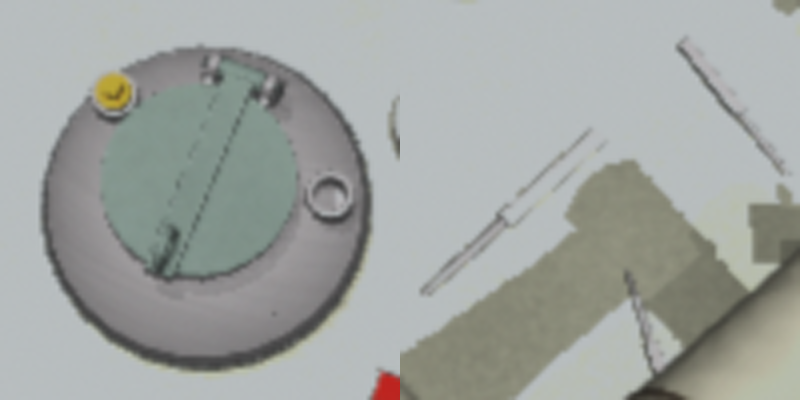

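View pics/c2.png

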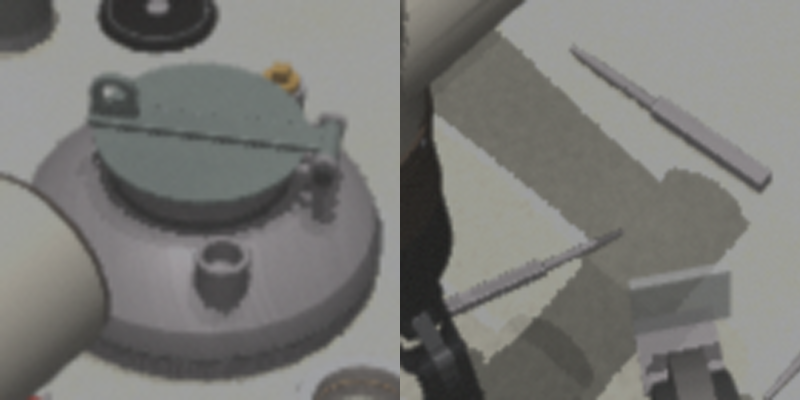

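Crops: bar A has its tip at top (366,253), shoulder (386,234) and butt (409,214). B runs from (430,190) to (456,223). C is half hidden near (421,262). The eye is at side (318,164), and the hinge knuckles are at top (283,152) and (297,157). Now to measure.

```bash
python3 - <<'E'
from h import *
T=load('top0');S=load('side0')
np.set_printoptions(precision=1,suppress=True)
g=lambda d,uv,z:pt(d,*uv,plane=z)
A=[g(T,p,10) for p in((366.2,253),(385.9,234.3),(408.9,214))];A2=[g(S,p,10) for p in((275.9,285.3),(302.9,305.1),(339.6,328.5))]
for P in(A,A2): print('A',P[0],P[1],P[2],np.linalg.norm(P[0]-P[1]),np.linalg.norm(P[2]-P[1]))
print('B',np.linalg.norm(g(T,(430,190.5),8)-g(T,(456,223),8)))
P=[g(S,p,8) for p in((220+218/3.076,270+232/3.076),(220+45/3.076,270+312/3.076))];print('C visible',np.linalg.norm(P[0]-P[1]),P)
print('eye side',g(S,(318.3,163.8),155))
print('lug top',g(T,(271,197.5),165))
h1,h2=g(T,(283,152),133),g(T,(297.2,157.7),133);print('hinge',h1,h2,(h1+h2)/2)
# rings: head outline centre at bench & cover centre
for n,d in(('T',T),('S',S)):
    f=d['range_z'];print(n,f[180,275])
# plate plane points from both depth cams
for n,d in(('T',T),('S',S)):
    v,u=np.mgrid[0:400,0:640];z=d['range_z'];c=np.stack([(u-d['cx'])/d['fx']*z,(v-d['cy'])/d['fy']*z,z],-1)
    X=(c-d['t'])@np.array(d['R']); 
    ok=(z>0)&(X[...,0]>350)&(X[...,0]<800)&(X[...,1]>-100)&(X[...,1]<300)
    m=ok&(X[...,2]>122)&(X[...,2]<150)
    xy=X[m][:,:2]; (cx,cy),r=cv2.minEnclosingCircle(xy.astype(np.float32)); print(n,'plate',xy.mean(0),cx,cy,r,m.sum(),np.median(X[m][:,2]))
    m=ok&(X[...,2]>146); print(n,'above146',m.sum(),X[m].mean(0) if m.any() else '',X[m].max(0) if m.any() else '')
    m=ok&(X[...,2]>15)&(X[...,2]<100)&(X[...,0]>450)&(abs(X[...,1]-70)<200); m=cv2.morphologyEx(m.astype(np.uint8),cv2.MORPH_OPEN,np.ones((3,3)))
    nl,l,st,_=cv2.connectedComponentsWithStats(m); k=1+st[1:,4].argmax(); print(n,'head',cv2.minEnclosingCircle(X[l==k][:,:2].astype(np.float32)))
E
```

```text
A [ 377.8 -209.4   10. ] [ 443.9 -284.1   10. ] [ 516.6 -372.4   10. ] 99.70883926075636 114.40984927761167
A [ 377.2 -208.3   10. ] [ 440.1 -286.3   10. ] [ 520.5 -373.5   10. ] 100.25573385711333 118.60953403866877
B 151.24701936519736
C visible 147.49385768672695 [array([ 391.1, -394.2,    8. ]), array([ 249.2, -434.2,    8. ])]
eye side [563.3 117.1 155. ]
lug top [558.5 119.1 165. ]
hinge [725.5  78.9 133. ] [703.9  29.9 133. ] [714.7  54.4 133. ]
T 1622.8472
S 1572.2272
T plate [634.8  90.7] 645.6851806640625 98.68323516845703 105.09123992919922 1954 132.17649526112353
T above146 40 [568.8 117.1 164.5] [706.1 130.1 181.4]
T head ((629.325439453125, 93.328125), 151.85032653808594)
S plate [633.9  83.3] 643.7468872070312 95.03730010986328 103.7796859741211 1651 131.4733540899216
S above146 76 [562.9 118.1 160.5] [581.5 128.4 177.9]
S head ((628.834716796875, 85.71717834472656), 148.96469116210938)
```

Bar A is the right one: its nose measures 100 mm and its shank about 118 mm, against about 150 mm overall for B and a thinner C. The bar points at about 130.7°, with the grip at about (455.7, -300). The head is at about (628, 88) with yaw of about -22.5°, and the eye is at about (563, 117, 155). Moving over the bar now.

```bash
python3 -m jog '[[[0.66,0.9,0],[0,0,0.295],-1],[[0.66,0.9,0],[0,0,0.295],-1],[[0.66,0.9,0],[0,0,0.295],-1],[[0.66,0.9,0],[0,0,0.295],-1],[[0.66,0.9,0],[0,0,0.295],-1]]'
python3 -m jog '[[[0.66,0.9,0],[0,0,0.295],-1],[[0.66,0.9,0],[0,0,0.295],-1],[[0.66,0.9,0],[0,0,0.295],-1],[[0.66,0.9,0],[0,0,0.295],-1],[[0.66,0.9,0],[0,0,0.295],-1]]'
python3 -m jog '[[[0.66,0.9,-1],[0,0,0.296],-1],[[0.66,0.9,-1],[0,0,0.296],-1],[[0.66,0.9,-1],[0,0,0.296],-1],[[0.66,0.9,-1],[0,0,0.296],-1],[[0.66,0.9,-1],[0,0,0.296],-1],[[0.66,0.9,-1],[0,0,0.296],-1],[[0.66,0.9,-1],[0,0,0.296],-1]]'
python3 - <<'E'
from h import *
from scipy.spatial.transform import Rotation as R
s=read_state();print(s['position'],R.from_quat(s['ee_rot']).as_matrix(),s['joints'])
d=snap('side','side1');b=d['frame'][:,:,::-1]
cv2.imwrite('pics/c3.png',cv2.resize(b[240:390,200:400],(800,600),interpolation=cv2.INTER_CUBIC))
E
```

```text
clock: 0.6
position: [323.9, -478.7, 231.0]
ee_rot: [-0.499, 0.867, 0.0, -0.0]
contact_force: [-0.5, -1.0, -0.3]
gripper_width: 85.1
grasp_force: 0.0
clock: 1.1
position: [389.7, -389.2, 231.0]
ee_rot: [0.738, -0.675, -0.0, 0.0]
contact_force: [0.4, -0.4, 0.2]
gripper_width: 85.5
grasp_force: 0.0
clock: 1.8
position: [455.6, -300.4, 132.1]
ee_rot: [0.908, -0.42, 0.001, -0.0]
contact_force: [-0.1, 0.8, -0.1]
gripper_width: 85.5
grasp_force: 0.0
[ 455.63680503 -300.42491616  132.10899621] [[ 6.47713775e-01 -7.61881953e-01  1.65971137e-03]
 [-7.61882196e-01 -6.47715323e-01 -6.16247272e-04]
 [ 1.54452816e-03 -8.65352697e-04 -9.99998433e-01]] [-2.85697267e-01  3.45031848e-01 -3.26441371e-01  1.57989629e-04
 -8.97557003e-01  9.90180390e-01]
```

View pics/c3.png

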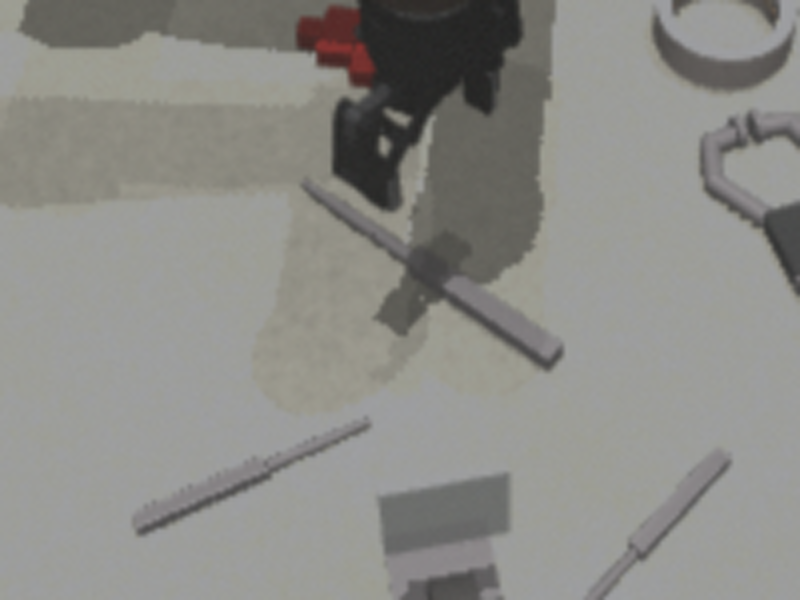

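The crop shows bar A's tip at side (276,285) and its butt at (339,329), bigger than the other two bars, which are now both in full view. It agrees with the earlier fix, so I'll go down and grip.

```bash
python3 -m jog '[[[0,0,-0.5],[0,0,0],-1],[[0,0,-1],[0,0,0],-1],[[0,0,-1],[0,0,0],-1]]'
python3 -m jog '[[[0,0,-0.28],[0,0,0],-1],[[0,0,-0.28],[0,0,0],-1],[[0,0,-0.28],[0,0,0],1],[[0,0,-0.28],[0,0,0],1],[[0,0,-0.28],[0,0,0],1],[[0,0,-0.28],[0,0,0],1],[[0,0,-0.28],[0,0,0],1],[[0,0,-0.28],[0,0,0],1],[[0,0,-0.28],[0,0,0],1],[[0,0,-0.28],[0,0,0],1],[[0,0,-0.28],[0,0,0],1],[[0,0,-0.28],[0,0,0],1],[[0,0,-0.28],[0,0,0],1],[[0,0,-0.28],[0,0,0],1],[[0,0,-0.28],[0,0,0],1]]'
```

```text
clock: 2.15
position: [450.3, -298.2, 25.5]
ee_rot: [0.908, -0.42, -0.007, 0.0]
contact_force: [-0.2, 0.9, 1.0]
gripper_width: 85.1
grasp_force: 0.0
clock: 3.65
position: [456.0, -299.6, 4.4]
ee_rot: [0.909, -0.417, 0.001, 0.0]
contact_force: [-1.0, 0.9, 6.6]
gripper_width: 14.0
grasp_force: 60.5
```

```bash
python3 -m jog '[[[0,0,0.2],[0,0,0],1],[[0,0,0.5],[0,0,0],1],[[0,0,0.8],[0,0,0],1],[[0,0,1],[0,0,0],1],[[0,0,1],[0,0,0],1]]'
python3 -m jog '[[[0,0,0.3],[0,0,0],1],[[0.1,0.2,0.6],[0,0,-0.05],1],[[0.15,0.5,0.9],[0,0,-0.11],1],[[0.17,0.8,1],[0,0,-0.17],1],[[0.17,0.9,1],[0,0,-0.176],1],[[0.17,0.9,1],[0,0,-0.176],1]]'
python3 -m jog '[[[0.05,0.3,0],[0,0,-0.06],1],[[0.1,0.6,0],[0,0,-0.12],1],[[0.16,0.9,0],[0,0,-0.176],1],[[0.16,0.9,0],[0,0,-0.176],1],[[0.16,0.9,0],[0,0,-0.176],1]]'
python3 -m jog '[[[0.05,0.3,0],[0,0,-0.06],1],[[0.1,0.6,0],[0,0,-0.12],1],[[0.16,0.9,0],[0,0,-0.176],1],[[0.16,0.9,0],[0,0,-0.176],1],[[0.16,0.9,0],[0,0,-0.176],1],[[0.16,0.9,0],[0,0,-0.176],1]]'
python3 - <<'E'
from h import *
from scipy.spatial.transform import Rotation as R
s=read_state();print(s['position'],R.from_quat(s['ee_rot']).as_matrix(),s['joints'],s['contact_force'])
d=snap('side','side2');b=d['frame'][:,:,::-1]
cv2.imwrite('pics/c4.png',cv2.resize(b[100:250,240:440],(800,600),interpolation=cv2.INTER_CUBIC))
snap('top','top2')
E
```

```text
clock: 4.15
position: [457.1, -299.9, 105.8]
ee_rot: [0.909, -0.417, 0.003, -0.0]
contact_force: [0.8, 0.4, -3.7]
gripper_width: 14.2
grasp_force: 59.5
clock: 4.75
position: [471.7, -207.7, 201.8]
ee_rot: [0.817, -0.576, -0.002, 0.0]
contact_force: [0.3, 0.7, -3.0]
gripper_width: 13.9
grasp_force: 59.4
clock: 5.25
position: [488.0, -119.4, 201.7]
ee_rot: [-0.698, 0.716, 0.001, -0.001]
contact_force: [0.8, 0.4, -3.2]
gripper_width: 14.3
grasp_force: 59.4
clock: 5.85
position: [504.2, -30.6, 202.7]
ee_rot: [-0.554, 0.833, 0.0, -0.001]
contact_force: [-0.5, -0.6, -3.6]
gripper_width: 14.1
grasp_force: 59.5
[504.1531746  -30.60019958 202.70563137] [[-3.86533032e-01 -9.22274477e-01 -1.41573411e-03]
 [-9.22275121e-01  3.86533895e-01 -3.86076429e-04]
 [ 9.03297657e-04  1.15646506e-03 -9.99998923e-01]] [ 2.61298836e-01  2.06068987e-01 -3.23684246e-01  8.37905726e-06
 -1.04251051e+00 -6.58173230e-01] [-0.47286098 -0.55517055 -3.56394559]
```

View pics/c4.png

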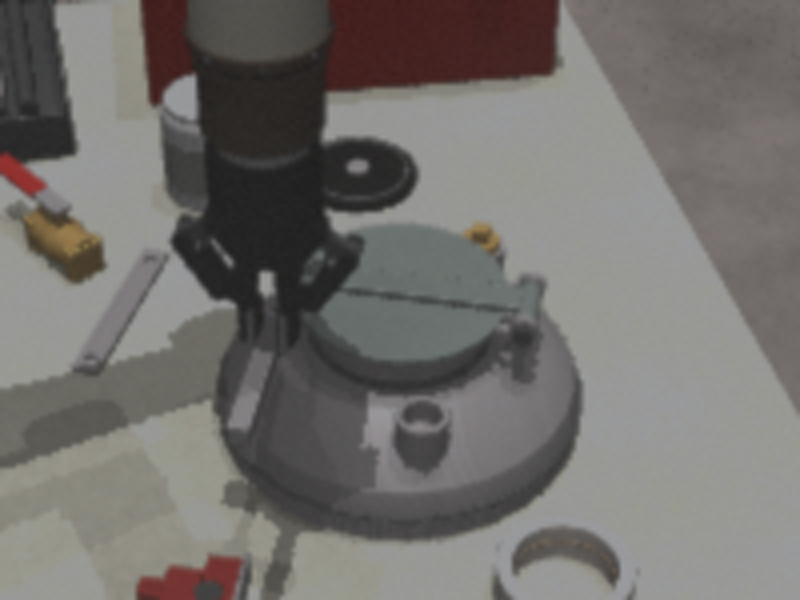

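The bar is held, with its butt at crop (245,430), and the gripper hides the eye. I'll measure the bar's axis from range data.

```bash
cat >> h.py <<'E'
def cloud(d):
    v,u=np.mgrid[0:400,0:640];z=d['range_z'];c=np.stack([(u-d['cx'])/d['fx']*z,(v-d['cy'])/d['fy']*z,z],-1)
    X=(c-d['t'])@np.array(d['R']); X[z==0]=np.nan; return X
E
python3 - <<'E'
from h import *
np.set_printoptions(precision=1,suppress=True)
s=read_state();p=s['position'];a=np.array([.386,.922,0]);n=np.array([.922,-.386,0])
for k in('side2','top2'):
    X=cloud(load(k));q=X-p; L=q@a;N=q@n;Z=q[...,2]
    m=(abs(N)<15)&(Z>-35)&(Z<40)&(L>-110)&(L<140)&~((abs(L)<22)) & (X[...,2]>165)
    for lo in range(-110,140,12):
        w=m&(L>=lo)&(L<lo+12)
        if w.sum()>1: print(k,lo+6,w.sum(),'n',np.median(N[w]),np.ptp(N[w]),'zmax',np.percentile(Z[w],90), 'Lmax',L[w].min(),L[w].max())
E
```

```text
side2 -104 8 n 0.10236883803220587 8.30324868663769 zmax 9.74377504391805 Lmax -99.53255812384224 -98.06951055045063
side2 -92 34 n -0.5274893501847981 15.220872650170783 zmax 13.078841323662648 Lmax -97.89971956186127 -86.03109462333784
side2 -80 25 n -0.5831876438883472 16.374317843306287 zmax 13.170384542886296 Lmax -85.80451072179685 -74.03557947987719
side2 -68 19 n -0.18307343440146168 16.23571292391708 zmax 13.527840236465487 Lmax -73.88919903976509 -62.25555292627909
side2 -56 23 n 0.06201215428072979 15.872290362332944 zmax 13.49124562155834 Lmax -61.538763802145496 -50.09746938945922
side2 -44 23 n -0.7193838267573552 15.980891324755381 zmax 13.681127244991485 Lmax -49.81289952871289 -38.1279245556109
side2 -32 16 n 0.12507781463951126 14.210845875317164 zmax 13.674620324102662 Lmax -36.75818100015912 -27.262608841158695
side2 -20 11 n 1.425700854544034 14.233115247623008 zmax 13.573348197580174 Lmax -25.836338231621845 -22.15719117310763
top2 -92 18 n -1.2806698263166636 16.00992966387338 zmax 15.749857371134581 Lmax -96.3188905314387 -86.16695538854265
top2 -80 20 n -2.378715165775939 14.370241117556473 zmax 14.426869795432284 Lmax -85.47427990446029 -74.23819760992664
top2 -68 21 n -1.6693641405544806 17.84101599841895 zmax 16.593567217268088 Lmax -73.71393849578362 -62.38423251038792
top2 -56 21 n -1.5610936863591411 15.981124999289918 zmax 16.168473992206657 Lmax -61.788807146493106 -50.352316660488235
top2 -44 20 n -2.661585501092207 15.105992571418142 zmax 16.826793514156705 Lmax -49.81333584058841 -38.38509378741664
top2 -32 20 n -1.466589236883378 16.86409500775325 zmax 14.748697919653564 Lmax -37.80035620017772 -26.534877273785327
top2 -20 3 n -5.691810846752876 3.0442752583409565 zmax 13.97805576187569 Lmax -25.36687808862432 -22.20632078520204
```

```bash
python3 - <<'E'
from h import *
np.set_printoptions(precision=1,suppress=True)
a=np.array([.386,.922,0]);n=np.array([.922,-.386,0]);c=np.array([563.,117,155])
for k in('side0','top0'):
    X=cloud(load(k));q=X-c;L=q@a;N=q@n;Z=q[...,2]
    m=(abs(N)<30)&(abs(L)<20)&(Z>-5)&(Z<30)
    print(k,m.sum(),'N',N[m].min(),N[m].max(),'Z',np.percentile(Z[m],[5,95,100]),'L',np.percentile(L[m],[5,50,95]))
    m=(Z>-27)&(Z<-17)&(abs(N-70)<100)&(abs(L)<100); print(' plate z',np.median(X[m][:,2]))
    r,cc=np.where(m&False)
d=load('side0'); print('hole pred',proj(d,c))
b=d['frame'][150:178,304:334].astype(int).sum(2)//3
print(b[6:22,4:26])
E
```

```text
side0 58 N -19.033994474633595 17.183123872620882 Z [-3.1 18.7 22.9] L [-3.8  0.3  7.1]
 plate z 131.39685869870826
top0 34 N -18.51514991126889 16.4010539616867 Z [-3.1 21.1 26.4] L [-0.2  2.9  7. ]
 plate z 132.34902379726321
hole pred (318.1984656716256, 163.831743154438)
[[156 155 155 155 155 155 155 155 154 154 155 155 155 156 155 155 155 155
  155 154 152 152]
 [155 155 155 156 155 156 154 154 152 151 152 152 154 155 155 156 156 155
  151 139 136 128]
 [154 155 155 156 156 153 150 134 128 125 126 130 143 152 154 154 151 137
  126 119 118 114]
 [156 156 156 156 154 135 116 104 101 101 104 110 117 120 132 135 126 119
  115 113 113 113]
 [156 155 155 156 148 110  87  78  79  80  81  82  89  99 104 107 115 115
  115 114 112 113]
 [155 156 155 153 130  87  71  75 104 105 100  84  74  77  87  92 111 114
  114 115 114 114]
 [155 155 155 149 113  76  68  90 142 142 125 106  86  72  73  80  96 112
  114 116 116 115]
 [156 154 155 149 110  74  67  86 144 141 119 111 103  84  68  73  90 110
  113 115 115 115]
 [157 155 155 151 121  75  68  76 104 104 100 103 101  78  68  73  95 111
  113 115 114 114]
 [155 156 156 150 119  79  68  72  81  90  76  74  73  71  66  70  92 109
  113 114 115 113]
 [155 156 156 151 112  74  65  69  72  70  72  70  71  69  67  71  87 112
  114 112 110 102]
 [156 156 155 149 102  73  68  67  66  65  69  69  66  67  66  68  77 108
  111 112 110 108]
 [155 154 155 147 107  87  83  71  73  70  72  68  68  69  68  69  76 108
  111 111 109 110]
 [156 156 154 133 110 103 103 100  97  94  95  91  89  84  84  82  95 109
  110 111 110 111]
 [156 154 150 123  85  82  82  91  96 100 110 112 106 105 104 103 106 108
  110 111 111 110]
 [154 150 130 112  93  80  73  75  78  83  85  84  78  81  83  90  94 102
  112 114 109 109]]
```

```bash
python3 -m jog '[[[-0.03,0.015,-0.2],[0,0,0],1],[[-0.03,0.015,-0.4],[0,0,0],1],[[-0.03,0.015,-0.517],[0,0,0],1],[[-0.03,0.015,-0.517],[0,0,0],1],[[-0.03,0.015,-0.517],[0,0,0],1]]'
python3 - <<'E'
from h import *
np.set_printoptions(precision=1,suppress=True)
s=read_state();p=s['position'];print(p)
a=np.array([.3865,.922,0]);n=np.array([.922,-.3865,0]);e=np.array([562.4,118,155]);q=p-e;print(q@a,q@n,q[2])
t=snap('top','top3');d=snap('side','side3')
for k,dd in(('T',t),('S',d)): print(k,proj(dd,e),proj(dd,p+121*a+[0,0,4]))
x,y=[int(v) for v in proj(t,e)];A=t['frame'][y-40:y+40,x-40:x+40,::-1]
x,y=[int(v) for v in proj(d,e)];B=d['frame'][y-40:y+40,x-40:x+40,::-1]
cv2.imwrite('pics/c5.png',np.hstack([cv2.resize(i,(400,400),interpolation=cv2.INTER_CUBIC) for i in(A,B)]))
E
```

```text
clock: 6.45
position: [502.2, -28.3, 152.1]
ee_rot: [-0.554, 0.832, -0.0, 0.0]
contact_force: [-0.2, -0.4, -3.0]
gripper_width: 14.2
grasp_force: 59.3
[502.2 -28.3 152.1]
-158.14596235167443 0.9955922937645793 -2.917627871734794
T (271.56929234880107, 196.93620489582) (281.90514655817316, 200.56166945185126)
S (317.9489601390231, 163.65987531017575) (315.8242669951944, 170.92828005348304)
```

View pics/c5.png

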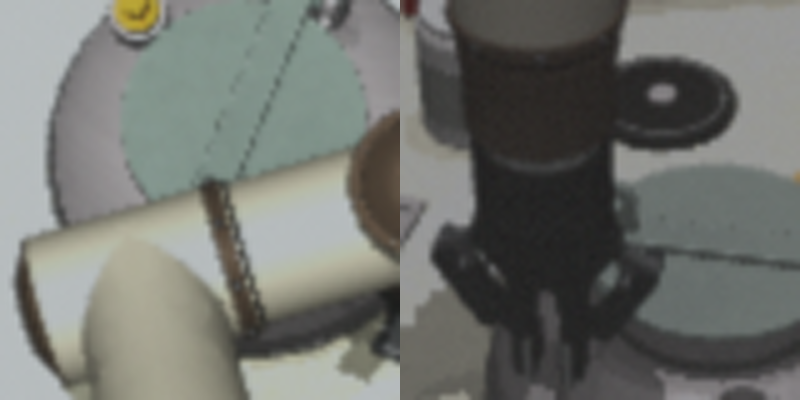

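Both views are blocked by the arm, so I'll insert slowly and watch the force.

```bash
python3 -m jog '[[[0.03,0.09,-0.01],[0,0,0],1],[[0.07,0.18,-0.01],[0,0,0],1],[[0.11,0.28,-0.01],[0,0,0],1],[[0.15,0.37,-0.01],[0,0,0],1],[[0.15,0.37,-0.01],[0,0,0],1]]'
python3 -m jog '[[[0.039,0.092,0],[0,0,0],1],[[0.077,0.184,0],[0,0,0],1],[[0.077,0.184,0],[0,0,0],1]]'
```

```text
clock: 7.05
position: [517.5, 10.6, 150.7]
ee_rot: [-0.555, 0.832, -0.0, 0.0]
contact_force: [0.2, -0.3, -2.0]
gripper_width: 14.2
grasp_force: 59.4
clock: 7.35
position: [525.1, 28.6, 150.6]
ee_rot: [-0.555, 0.832, -0.0, 0.0]
contact_force: [0.1, -0.6, -2.3]
gripper_width: 14.0
grasp_force: 59.4
```

```bash
python3 -m jog '[[[0.039,0.092,0],[0,0,0],1],[[0.07,0.166,0],[0,0,0],1],[[0.07,0.166,0],[0,0,0],1]]'
python3 -m jog '[[[0,0,0.04],[0,0,0],1],[[0,0,0.08],[0,0,0],1],[[0.01,-0.004,0.12],[0,0,0],1],[[0.015,-0.006,0.15],[0,0,0],1],[[0.015,-0.006,0.15],[0,0,0],1],[[0.015,-0.006,0.15],[0,0,0],1]]'
python3 -c "
from h import *
s=read_state();print(s['contact_force'],s['wrist_torque'])"
```

```text
clock: 7.65
position: [532.0, 45.0, 150.6]
ee_rot: [-0.555, 0.832, -0.0, 0.0]
contact_force: [-0.4, 0.2, -2.9]
gripper_width: 14.2
grasp_force: 59.4
clock: 8.25
position: [532.3, 43.3, 165.2]
ee_rot: [-0.554, 0.833, 0.0, -0.001]
contact_force: [-0.1, 0.2, -8.7]
gripper_width: 14.2
grasp_force: 58.8
[-0.06366015  0.18929583 -8.71528033] [-0.06201594 -0.02838953 -0.01124727]
```

The bar carries about 5.8 N, so it is through the eye and lifting the cover. Next I raise it along the arc.

```bash
python3 -m jog '[[[0.02,-0.008,0.09],[0,0,0],1],[[0.045,-0.019,0.18],[0,0,0],1],[[0.075,-0.031,0.27],[0,0,0],1],[[0.112,-0.047,0.361],[0,0,0],1],[[0.142,-0.06,0.43],[0,0,0],1],[[0.176,-0.074,0.494],[0,0,0],1],[[0.212,-0.089,0.56],[0,0,0],1],[[0.25,-0.105,0.621],[0,0,0],1],[[0.29,-0.122,0.682],[0,0,0],1],[[0.335,-0.14,0.74],[0,0,0],1],[[0.38,-0.159,0.796],[0,0,0],1],[[0.428,-0.179,0.851],[0,0,0],1],[[0.428,-0.179,0.851],[0,0,0],1],[[0.428,-0.179,0.851],[0,0,0],1]]'
python3 - <<'E'
from h import *
np.set_printoptions(precision=1,suppress=True)
s=read_state();p=s['position'];print(p,s['contact_force'])
n=np.array([.922,-.3865,0]);a=np.array([.3865,.922,0]);e=np.array([562.4,118,155]);P=e+170*n;P[2]=127.5
for k in('side','top'):
    d=snap(k,k+'4');X=cloud(d);q=X-P;N=q@n;L=q@a;Z=q[...,2]
    # plate points away from gripper and strap
    m=(N<-25)&(N>-120)&(Z>15)&(Z<170)&(L>15)&(L<85)&(Z< -N*2+30)&(Z>-N*.4) if k=='side' else (N<-5)&(N>-120)&(Z>10)&(Z<130)&(L>25)&(L<85)&(Z>-N*.4)&(Z<-N*2+30)
    if m.sum()>20:
        y=Z[m];A=np.c_[N[m],np.ones(m.sum())]
        c=np.linalg.lstsq(A,y,rcond=None)[0]
        for _ in range(4):
            r=abs(A@c-y);g=r<6;c=np.linalg.lstsq(A[g],y[g],rcond=None)[0]
        print(k,m.sum(),g.sum(),c,np.degrees(np.arctan(-c[0])))
b=load('side4')['frame'][:,:,::-1]
cv2.imwrite('pics/c6.png',cv2.resize(b[80:230,260:460],(800,600),interpolation=cv2.INTER_CUBIC))
E
```

```text
clock: 9.65
position: [575.6, 25.7, 250.6]
ee_rot: [-0.554, 0.833, 0.0, 0.0]
contact_force: [-0.3, -0.4, -8.8]
gripper_width: 14.3
grasp_force: 58.8
[575.6  25.7 250.6] [-0.3 -0.4 -8.8]
side 291 290 [-0.7  3.1] 35.162131580886665
```

View pics/c6.png

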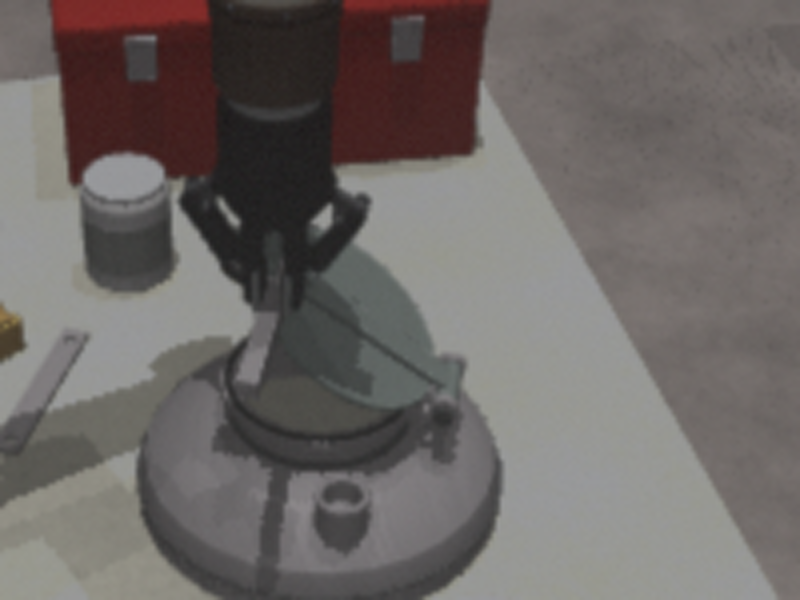

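The cover is up, at a measured 35° against a planned 35.8°. The gripper is clear of the plate and the bar is level. The last 10° follows.

```bash
python3 -m jog '[[[0.049,-0.02,0.052],[0,0,0],1],[[0.1,-0.042,0.1],[0,0,0],1],[[0.155,-0.065,0.147],[0,0,0],1],[[0.206,-0.086,0.19],[0,0,0],1],[[0.206,-0.086,0.19],[0,0,0],1],[[0.206,-0.086,0.19],[0,0,0],1],[[0.206,-0.086,0.19],[0,0,0],1],[[0.206,-0.086,0.19],[0,0,0],1],[[0.206,-0.086,0.19],[0,0,0],1],[[0.206,-0.086,0.19],[0,0,0],1]]'
python3 - <<'E'
from h import *
np.set_printoptions(precision=1,suppress=True)
s=read_state();p=s['position'];print(p,s['contact_force'])
n=np.array([.922,-.3865,0]);a=np.array([.3865,.922,0]);e=np.array([562.4,118,155]);P=e+170*n;P[2]=127.5
d=snap('side','side5');X=cloud(d);q=X-P;N=q@n;L=q@a;Z=q[...,2]
m=(N<-25)&(N>-120)&(Z>15)&(Z<170)&(L>15)&(L<85)&(Z< -N*2+30)&(Z>-N*.4)
y=Z[m];A=np.c_[N[m],np.ones(m.sum())];c=np.linalg.lstsq(A,y,rcond=None)[0]
for _ in range(4):
    g=abs(A@c-y)<6;c=np.linalg.lstsq(A[g],y[g],rcond=None)[0]
print(m.sum(),g.sum(),c,np.degrees(np.arctan(-c[0])))
# bar pitch from shank
q=X-p;L=q@a;N=q@n;Z=q[...,2];m=(abs(N)<8)&(Z>4)&(Z<30)&(L<-27)&(L>-96)
print('bar pitch',m.sum(),np.polyfit(L[m],Z[m],1), 'butt',L[(abs(N)<8)&(abs(Z-5)<12)&(L<-27)&(L>-120)].min(),'eye L',(e-p)@a)
E
```

```text
clock: 10.75
position: [596.1, 17.1, 269.6]
ee_rot: [-0.554, 0.832, 0.0, -0.0]
contact_force: [1.0, -0.5, -10.0]
gripper_width: 14.1
grasp_force: 58.8
[596.1  17.1 269.6] [  1.   -0.5 -10. ]
238 237 [-1.   4.6] 44.14903756600401
bar pitch 101 [-0.  12.7] butt -99.97098217562383 eye L 80.02690482051759
```

The cover is at about 44–45° and still, the bar is level, and the tip is about 40 mm past the eye. I'm handing it in.

```bash
python3 -c "
from bench import job_done
print(job_done())"
```

```text
the job is handed in; nothing more can be done
None
```

I handed the job in with the cover held open at about 45° (44° measured) on the level bar, its nose about 40 mm past the middle of the eye and the gripper still holding it; the hand-in returned no verdict.

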